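Start up the sign-drying station

ROBOT

A 6-joint arm with a two-finger parallel gripper is mounted at the origin on the work surface. World frame = base frame: x ahead of the robot, y to its left, z up, the work surface at z = 0. Lengths are in m, angles in rad, forces in N, time in s.
With the tool pointing down it reaches from about 0.325 to 0.9 m from the base axis. Payload 6.1 kg.
Tool frame: the origin (TCP) lies midway between the tips of the shut fingers; the grasp point (between the pads) lies 19 mm behind it; z points along the fingers, y is the line along which they close (so a half turn about z gives the same grasp; the last joint's range is limited). The gripper opens to 85 mm and grips with 20 to 120 N. Pads are 22 mm wide; open, the fingers measure 114 mm over their backs; the gripper's body (76 mm by 85 mm) begins 54 mm behind the grasp point. The pads swing forward as they close: fully open they stand 13 mm farther back than shut.
Start: joints at [1.19, 0.22, 1.526, -0, 1.395, -0.126], TCP at [0.158, 0.605, 0.231] pointing down, gripper open.
Joint ranges: [-2.98, 2.98], [-0.91, 2.08], [0.09, 2.57], [-1.24, 4.39], [0.2, 2.65], [-2.68, 2.68]. Speed limits (rad/s): [2.57, 2.57, 3.01, 3.14, 3.14, 3.14].

INTERFACE

Orientations are given as [roll, pitch, yaw] about the fixed x, y, z axes, in that order (R = Rz(yaw) Ry(pitch) Rx(roll)).
In Python, from plant import movep, move_l, set_joints, gripper_to, hold, inverse_kinematics, observe, get_image, get_calibration, Unreachable, job_done gives the robot as it stands. Calls block until the motion is done:
- movep(position, orientation): joint-space move of the TCP to a pose.
- move_l(position, feed=0.15, rotation=None, max_force=None): straight line of the TCP; rotation=None keeps the orientation; feed is the mean speed in m/s. With max_force (N) it stops when the force on the tool has changed by that much, and returns True; else False.
- set_joints(angles): joint-space move.
- gripper_to(opening, f_grip=None): finger opening in m; f_grip is the grip in N (None keeps the last); returns when the fingers have stopped.
- hold(seconds).
- inverse_kinematics(position, orientation): joint angles nearest the present ones, or None.
- observe(): the state.
- get_image(name): name is "scene" or "top" or "wrist"; returns (picture, depth): 420x560x3 uint8, red, green, blue; 420x560 float32, m along the optical axis (not along the pixel's ray), 0 where there is no reading.
- get_calibration(name): a dict with "intrinsics" (3x3 intrinsics, pixels), "world_from_camera" (4x4, takes a point from camera to world coordinates). Camera axes: x right, y down, z forward; pixel columns grow to the right and rows downward; lengths in m; the calibration is good to about 2 mm. The wrist camera is an equidistant fisheye: a pixel r from the principal point sees the ray r / f radians off the axis. A picture is of the moment at which its call begins: read the wrist's pose just before it. get_calibration takes no time and is no camera call; for the wrist camera it gives the pose at the moment of the call.
A pose or a line that the arm cannot do raises Unreachable and nothing moves.
- job_done(): hands the job in; it is judged then, once.
The state is a dict: "time_s": time; "q": joint angles; "joint_velocities": joint speeds; "joint_torque": joint torques, N m; "eef_pos": TCP position; "tcp_rot": TCP orientation; "ft_force": force on the tool from outside, world axes, zero at the start; "torque": the same for the moment, N m; "opening": finger opening in m; "grasp_force": force on a finger pad.
Only numpy, scipy, OpenCV 4.12 (cv2) and the standard library are available. Lean on these libraries where they do the work, as an engineer would, in place of code of your own. Each camera call takes 0.05 s, during which the arm holds its last target. There are 200 camera calls.

TASK

The painted sign panels are ready to dry: on the control box, press the blue extractor rocker fully over to on by pushing down its raised end with the white dot, then do the same with the yellow lamp rocker, and only then press the green start button all the way in and let it come back up. Fingertip presses do it all and nothing is to be picked up. Leave the grey rocker and the red stop button alone, and the jar, tins and tools where they stand.

Things in the scene. Friction and masses are not known exactly. Their poses are not given: they have to be found in the camera images.
- console: grey control box fixed to the table, 200 (x) x 320 (y) x 60 mm high; origin at the centre of its underside; its -x side faces the robot at yaw 0. In its frame the rockers form a row, hinges at x = -35, y = -100, -20, 60 mm; the buttons a row at x = 60, y = -75, 20 mm. Which colour has which place in its row varies. The rockers share the box's yaw
- blue_rocker_dot (a point): centre of the white dot on the blue rocker (extractor): a flat paddle 60 mm long (box's x) x 38 x 8 mm, hinged across its middle 16 mm above the box's top. The dot is on its upper face, 21 mm from the hinge, on the end away from the robot; it moves with the paddle, from 24 mm (off) to 15.5 mm (on) above the box's top
- blue_rocker (a joint): angle of the blue rocker, rad: 0 is off (dot end raised), 0.42 is fully on (dot end down against its stop). It may start a few hundredths over. A push straight down of about 4 N on the dot moves it; it has no spring and stays where it is left
- yellow_rocker_dot (a point): centre of the white dot on the yellow rocker (drying lamps): a flat paddle 60 mm long (box's x) x 38 x 8 mm, hinged across its middle 16 mm above the box's top. The dot is on its upper face, 21 mm from the hinge, on the end away from the robot; it moves with the paddle, from 24 mm (off) to 15.5 mm (on) above the box's top
- yellow_rocker (a joint): angle of the yellow rocker, rad: 0 is off (dot end raised), 0.42 is fully on (dot end down against its stop). It may start a few hundredths over. A push straight down of about 4 N on the dot moves it; it has no spring and stays where it is left
- grey_rocker_dot (a point): centre of the white dot on the grey rocker (spare, not used): a flat paddle 60 mm long (box's x) x 38 x 8 mm, hinged across its middle 16 mm above the box's top. The dot is on its upper face, 21 mm from the hinge, on the end away from the robot; it moves with the paddle, from 24 mm (off) to 15.5 mm (on) above the box's top
- grey_rocker (a joint): angle of the grey rocker, rad: 0 is off (dot end raised), 0.42 is fully on (dot end down against its stop). It may start a few hundredths over. A push straight down of about 4 N on the dot moves it; it has no spring and stays where it is left
- start_button_top (a point): centre of the top face of the green start button, a round spring button 34 mm across in a black collar 50 mm across and 12 mm high; its top is about 23 mm above the box's top when up and goes down 7 mm
- start_button (a joint): travel of the green start button, m: 0 up, 0.007 fully in (about 5 N); it springs back when let go
- stop_button_top (a point): centre of the top face of the red stop button, a round spring button 34 mm across in a black collar 50 mm across and 12 mm high; its top is about 23 mm above the box's top when up and goes down 7 mm
- stop_button (a joint): travel of the red stop button, m: 0 up, 0.007 fully in (about 5 N); it springs back when let go
- jar: small touch-up jar with a white cap, 42 mm across, 50 mm high, standing on the control box's top at its +y, far corner; loose. Bystander; origin at its underside
- kettle: steel paint kettle, 112 mm across, 95 mm high with a wire bail to 103 mm, empty and stained yellow, on the table on the box's +y side; loose. Bystander; origin at its underside
- tin: blue-labelled paint tin, 76 mm across, 95 mm high, on the table on the box's -y side; loose. Bystander; origin at its underside
- tape: yellow roll of masking tape lying flat, 90 mm across, 25 mm high, on the table on the robot's side of the box, towards +y; loose. Bystander; origin at its underside
- brush: paint brush lying flat, about 20 cm long, left of the box; loose. Bystander; it only has to stay where it is
- scraper: scraper lying flat, about 18 cm long, on the table beyond the box; loose. Bystander; it only has to stay where it is
- sander: cork sanding block 110 x 65 x 35 mm, on the table on the robot's side of the box, towards -y; loose. Bystander; origin at its underside

How it is judged:
On the way, in this order (a step that is already met when the one before it is completed fails the run):
1. the blue rocker is fully on (value of joint blue_rocker above 0.36 rad), for 0.1 s.
2. the yellow rocker is fully on too (value of joint each of blue_rocker, yellow_rocker above 0.36 rad), for 0.1 s.
3. the green start button is pressed all the way in, with both rockers on (all of step 2 and value of joint start_button above 0.0055 m), for 0.05 s.
At the end, for the whole second after the job is handed in: blue and yellow rockers on (beyond 0.36 of 0.42 rad), grey rocker still off (under 0.15 rad), both buttons back up (under 1.5 mm), every loose thing at rest within 20 mm of where it stood (all of step 2 and value of joint grey_rocker below 0.15 rad and value of joint each of start_button, stop_button below 0.0015 m and distance of each of jar, kettle, tin, tape, brush, scraper, sander from where it was at the start of the episode below 0.02 m and linear speed of each of jar, kettle, tin, tape, brush, scraper, sander below 0.02 m/s); the robot touches nothing.
It fails at once if the yellow rocker is switched before the blue one is on (value of joint yellow_rocker above 0.2 rad and value of joint blue_rocker below 0.3 rad).
It fails at once if the start button is pressed before both rockers are on (value of joint start_button above 0.003 m and value of joint any of blue_rocker, yellow_rocker below 0.3 rad).
It fails at once if the red stop button is pressed (value of joint stop_button above 0.003 m).
It fails at once if the grey rocker is switched (value of joint grey_rocker above 0.15 rad).
It fails at once if a loose thing is shifted, lifted or carried more than 20 mm (distance of any of jar, kettle, tin, tape, brush, scraper, sander from where it was at the start of the episode above 0.02 m).
It also fails if it takes over 38 s, if anything falls off the work surface, if the arm or the gripper's body presses on something with over 40 N, if the wrist force passes 120 N, or if a joint passes its speed limit or range.

## Working session

There is one attempt and no reset: what is moved stays moved. The work goes in short steps, each a Python script; the robot and the scene stay as the last script left them, time stands still between calls to the robot, and variables do not carry over. Pictures are saved under pics/ and viewed, at most 10 in all, crops included, and the job is handed in when it is done.

```bash
mkdir -p pics; cat > h.py <<'E'
import numpy as np, cv2
from plant import *
def save(img,n): cv2.imwrite(f'pics/{n}.png',img[:,:,::-1])
def px2w(name,u,v,d,cal=None):
    c=cal or get_calibration(name);K=np.array(c['intrinsics']);T=np.array(c['world_from_camera'])
    p=np.array([(u-K[0,2])/K[0,0]*d,(v-K[1,2])/K[1,1]*d,d,1]);return (T@p)[:3]
E
python3 - <<'E'
from h import *
for n in('top','scene'):
    a,d=get_image(n);save(a,n+'1');np.save(n+'_d.npy',d);np.save(n+'_a.npy',a);c=get_calibration(n);print(n,c['intrinsics'],np.round(c['world_from_camera'],3))
print(observe()['time_s'],observe()['tcp_rot'])
E
```

```text
top [[497.13303475   0.         276.86685769]
 [  0.         497.13303475 202.10601181]
 [  0.           0.           1.        ]] [[ 0.011 -0.999  0.038  0.497]
 [-1.    -0.012 -0.019  0.127]
 [ 0.019 -0.038 -0.999  1.161]
 [ 0.     0.     0.     1.   ]]
scene [[417.791187     0.         273.71799184]
 [  0.         417.791187   212.0940182 ]
 [  0.           0.           1.        ]] [[ 0.785  0.512 -0.349  0.993]
 [ 0.619 -0.662  0.423 -0.397]
 [-0.014 -0.548 -0.836  1.084]
 [ 0.     0.     0.     1.   ]]
0.1 [-3.13983207e+00 -2.05062891e-04  2.88680980e+00]
```

View pics/top1.png

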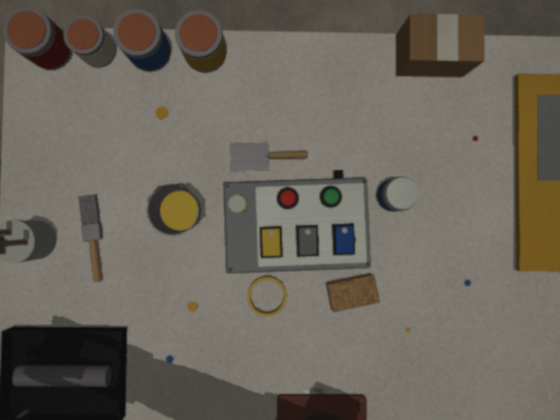

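View pics/scene1.png

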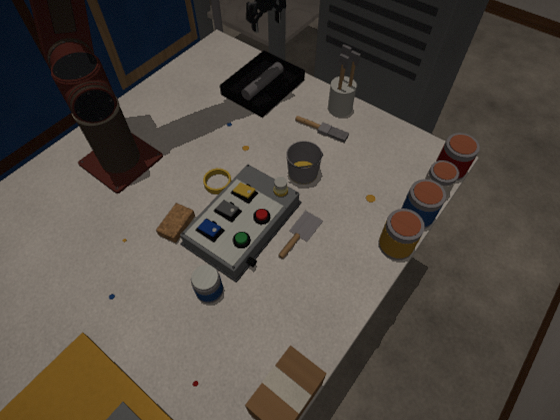

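The top view shows blue (344,239), grey (307,240) and yellow (271,242) rockers with dots on their far ends. Red is at (288,198), green at (331,197), and the jar at (237,203). I'll segment the colours in both views and triangulate.

```bash
cat > m.py <<'E'
from h import *
from scipy.optimize import least_squares
H={'blue':(100,130),'yellow':(20,34),'green':(45,90),'red':(0,8)}
box={'top':{'blue':(325,218,365,262),'yellow':(255,222,287,262),'green':(318,184,345,210),'red':(275,185,301,210)},
 'scene':{'blue':(190,214,228,244),'yellow':(228,176,262,204),'green':(229,228,254,250),'red':(250,205,273,226)}}
px={}
for n in box:
    a=np.load(n+'_a.npy');d=np.load(n+'_d.npy');hsv=cv2.cvtColor(a,cv2.COLOR_RGB2HSV)
    for k,(x0,y0,x1,y1) in box[n].items():
        s=hsv[y0:y1,x0:x1];h=s[...,0]
        m=((h>=H[k][0])&(h<=H[k][1])&(s[...,1]>120)&(s[...,2]>50)).astype(np.uint8)
        _,l,st,ce=cv2.connectedComponentsWithStats(m);i=1+np.argmax(st[1:,4])
        if k in('blue','yellow'):
            pts=np.argwhere(l==i)[:,::-1].astype(np.float32);hull=cv2.convexHull(pts);M=cv2.moments(hull);c=np.array([M['m10']/M['m00'],M['m01']/M['m00']])
        else: c=ce[i]
        u,v=c+[x0,y0];px[n,k]=(u,v);dd=d[int(round(v)),int(round(u))]
        print(n,k,st[i,4],np.round([u,v],1),np.round(px2w(n,u,v,dd),4))
def tri(k):
    P=[];q=[]
    for n in box:
        c=get_calibration(n);P.append(np.array(c['intrinsics'])@np.linalg.inv(c['world_from_camera'])[:3]);q.append(np.array(px[n,k]).reshape(2,1))
    X=cv2.triangulatePoints(P[0],P[1],q[0],q[1]).ravel();return X[:3]/X[3]
W={k:tri(k) for k in H}
for k in W:print(k,np.round(W[k],4))
L={'blue':(-35,-100),'yellow':(-35,60),'green':(60,-75),'red':(60,20)}
A=np.array([L[k] for k in W])/1e3;B=np.array([W[k][:2] for k in W])
def T(p,a):c,s=np.cos(p[2]),np.sin(p[2]);return a@np.array([[c,s],[-s,c]])+p[:2]
r=least_squares(lambda p:(T(p,A)-B).ravel(),[.45,.08,0]);p=r.x
print('pose',p,'res mm',np.round(r.fun*1e3,1))
for k,v in {'blue':(-14,-100),'yellow':(-14,60),'green':(60,-75)}.items():print(k,np.round(T(p,np.array([v])/1e3),4))
a=np.load('top_a.npy');save(cv2.resize(a[170:280,215:375],None,fx=5,fy=5,interpolation=cv2.INTER_CUBIC)[:, :],'crop1')
E
python3 m.py
```

```text
top blue 438 [344.1 239.3] [ 0.4601 -0.0393  0.087 ]
top yellow 508 [270.6 241.8] [0.4529 0.1195 0.0847]
top green 190 [331.  195.9] [ 0.5538 -0.0106  0.0844]
top red 212 [287.5 197.5] [0.549  0.084  0.0858]
scene blue 197 [208.9 227.1] [ 0.4608 -0.0399  0.0796]
scene yellow 183 [243.8 189.8] [0.4544 0.1191 0.08  ]
scene green 98 [240.7 237.2] [ 0.5547 -0.0111  0.0832]
scene red 97 [261.2 213.6] [0.5509 0.0832 0.0842]
blue [ 0.4601 -0.0402  0.0793]
yellow [0.4529 0.1197 0.0779]
green [ 0.554  -0.0108  0.082 ]
red [0.5495 0.0841 0.0817]
pose [0.49055095 0.06135361 0.04607413] res mm [ 0.   0.1 -0.1 -0.1 -0.1 -0.   0.1  0. ]
blue [[ 0.4812 -0.0392]]
yellow [[0.4738 0.1206]]
green [[ 0.5539 -0.0108]]
```

View pics/crop1.png

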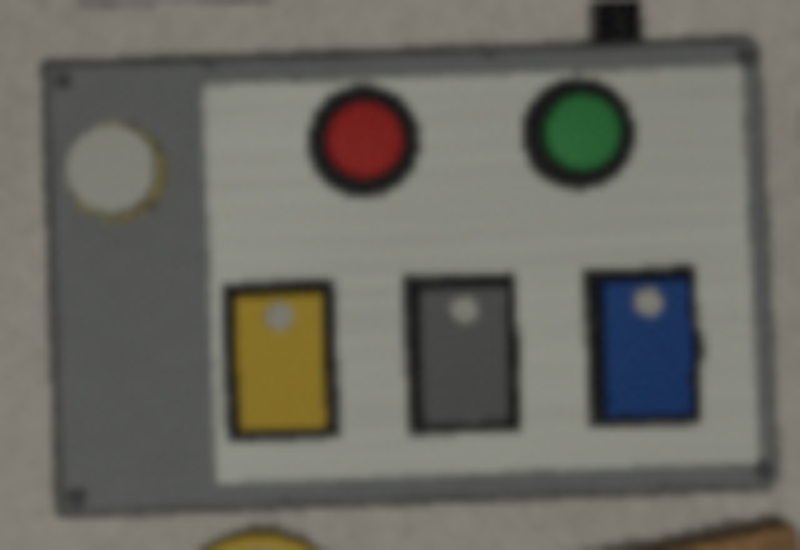

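The layout fit is consistent: residuals are about 0.1 mm and the heights are near the expected 0.08. Next I'll shut the fingers and press the blue rocker.

```bash
cat >> h.py <<'E'
P=np.array([.49055,.06135]);YAW=.0461
def pt(x,y,z):c,s=np.cos(YAW),np.sin(YAW);return [P[0]+c*x-s*y,P[1]+s*x+c*y,z]
O=[np.pi,0,YAW+np.pi]
def press(x,y,zt,zb,F):
    move_l(pt(x,y,zt),feed=.15); hit=move_l(pt(x,y,zb),feed=.03,max_force=F)
    o=observe();print('hit',hit,o['eef_pos'].__class__ and np.round(o['eef_pos'],4),np.round(o['ft_force'],1),o['time_s'])
    hold(.25)
E
python3 - <<'E'
from h import *
print(inverse_kinematics(pt(-.012,-.1,.15),O))
gripper_to(0);movep(pt(-.012,-.1,.15),O);print(observe()['time_s'])
press(-.012,-.1,.095,.072,25)
move_l(pt(-.012,-.1,.13));print(observe()['time_s'])
w,_=get_image('wrist');save(w,'w1')
t,d=get_image('top');save(t,'top2')
E
```

```text
[-0.24360546 -0.04258067  1.96619578  0.          1.21797754 -1.86050179]
3.4333
hit True [ 0.4854 -0.0393  0.0762] [-2.1  1.6  7.6] 4.6417
5.4083
```

View pics/w1.png

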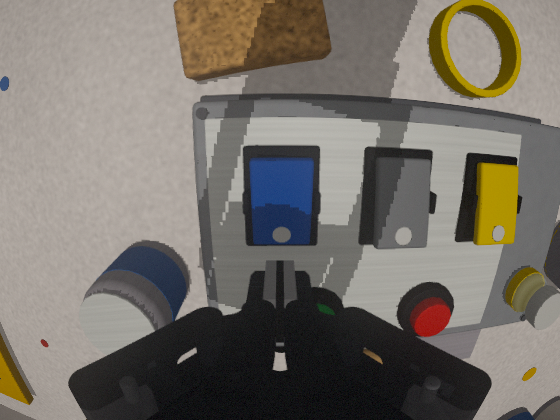

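The wrist view shows the blue paddle (282,200) with its dot end at (282,235) down, while grey and yellow still look raised. I'll measure the tilts from wrist depth.

```bash
cat >> h.py <<'E'
def tilts(boxes):
    c=get_calibration('wrist');a,d=get_image('wrist');K=np.array(c['intrinsics']);T=np.array(c['world_from_camera'])
    for n,(x0,y0,x1,y1) in boxes.items():
        v,u=np.mgrid[y0:y1,x0:x1];z=d[y0:y1,x0:x1].ravel()
        X=np.c_[(u.ravel()-K[0,2])/K[0,0],(v.ravel()-K[1,2])/K[1,1]];r=np.hypot(*X.T)
        q=np.c_[X*(np.tan(r)/r*z)[:,None],z][z>0]@T[:3,:3].T+T[:3,3]
        q[:,:2]-=P;x=np.cos(YAW)*q[:,0]+np.sin(YAW)*q[:,1];A=np.c_[x+.035,np.ones(len(x))]
        s=np.linalg.lstsq(A,q[:,2],rcond=None)[0];print(n,'slope',np.round(s[0],3),'z',np.round(s[1],4),np.round([x.min(),x.max()],3))
    return a
E
python3 - <<'E'
from h import *
tilts({'blue':(258,165,305,240),'grey':(382,165,420,240),'yellow':(482,170,512,235),'panel':(322,150,360,240)})
E
```

```text
blue slope -0.215 z 0.0816 [-0.061 -0.01 ]
grey slope 0.187 z 0.0813 [-0.061 -0.012]
yellow slope 0.211 z 0.0814 [-0.061 -0.014]
panel slope 0.001 z 0.0614 [-0.067 -0.003]
```

Blue went from about +0.21 to -0.21 rad of tilt, so it is fully on. Next is yellow, checked the same way before green.

```bash
python3 - <<'E'
from h import *
move_l(pt(-.012,.06,.13),feed=.15)
press(-.012,.06,.095,.072,25)
move_l(pt(-.012,.06,.13))
a=tilts({'yellow':(258,165,305,240)})
move_l(pt(-.012,-.02,.13))
a=tilts({'blue':(160,165,180,235),'grey':(265,165,300,235),'yellow':(385,165,420,235)});save(a,'w2');print(observe()['time_s'])
E
```

```text
hit True [0.4784 0.1209 0.0761] [-2.1 -0.4  8.5] 7.8667
yellow slope -0.214 z 0.0815 [-0.06  -0.008]
blue slope -0.207 z 0.0816 [-0.061 -0.012]
grey slope 0.187 z 0.0812 [-0.058 -0.015]
yellow slope -0.211 z 0.0817 [-0.062 -0.011]
9.4167
```

View pics/w2.png

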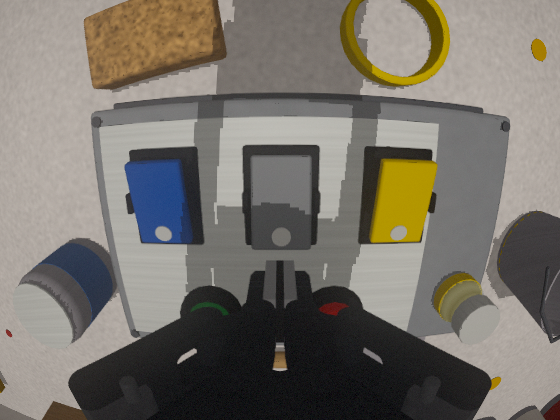

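Both wanted rockers are on and grey is unchanged. Now the green button.

```bash
python3 - <<'E'
from h import *
move_l(pt(.06,-.075,.13))
press(.06,-.075,.092,.071,25)
move_l(pt(.06,-.075,.14))
move_l(pt(-.012,-.02,.2));hold(.3)
a=tilts({});save(a,'w3');print(observe()['time_s'],np.round(observe()['ft_force'],1))
E
```

```text
hit True [ 0.5548 -0.0109  0.076 ] [-3.2 -0.4  9.4] 11.1583
13.2167 [-0.3  0.2 -0.3]
```

View pics/w3.png

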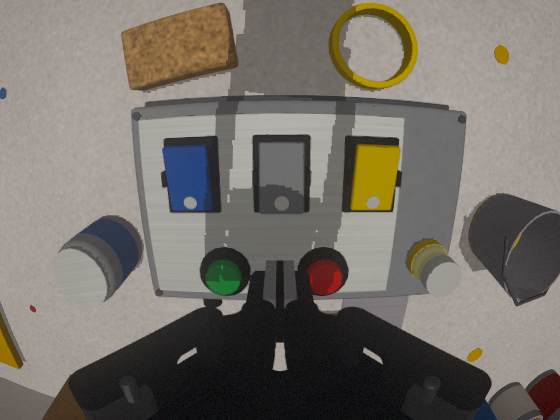

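The button stopped hard at 7 mm of travel and is back up. Nothing else has moved, so I'm handing in.

```bash
python3 -c "
from plant import *
print(job_done())"
```

```text
the job is handed in; nothing more can be done
None
```

I pressed the blue rocker and then the yellow one fully on, pushed the green start button all the way in and let it come back up, and handed in at about 13 s; no verdict came back, but the grey rocker, red button and loose items looked undisturbed in the last picture.

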